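# Add the blue tier to the module stand

### The job

Take the blue tier by its handle and stack it on the blue four-post stand, lowering it so that all four corner holes drop over their posts together and it sits level, fully down on the collars. Set it down, don't drop it, and leave the grey tier where it lies.

Things in the scene. Friction and masses are not known exactly. Their poses are not given: they have to be found in the camera images.
- blue_tier: Loose blue tray, 156 (x) x 122 (y) mm, about 0.25 kg, flat on the bench: floor 6 mm thick, rim 16 mm high, 22 mm through holes at x = +-62, y = +-45 mm. Handle over the middle: a bar 90 mm long along x, 14 mm wide in y, 52 to 70 mm above the origin, on uprights at x = +-34 mm. Origin: centre of the underside; z up. A half turn makes no difference.
- grey_tier: The same kind of tray in grey, same sizes and handle; not to be moved.
- stand: Fixed stand: blue base 156 (x) x 122 (y) mm, metal modules on it, four 16 mm posts at x = +-62, y = +-45 mm. Black 30 mm collars, tops 74 mm above the origin, carry the tier's underside; above them the posts taper to 6 mm tips at 104 mm. Origin: centre of the underside, on the bench (z = 0); z up. A seated tier's x lies along the stand's x, either way round.

How it is judged (in metres and radians):
At the end, for the whole second after the job is handed in: The blue tier rests on all four collars of the stand: its underside 70 to 79 mm above the stand's origin, its centre within 10 mm of the stand's axis, level within 0.06 rad, its x axis within 10 degrees of the stand's (either way round), released and at rest (horizontal distance between blue_tier and stand below 0.01 m and z of blue_tier in the frame of stand between 0.07 and 0.079 m and angle between blue_tier's own z axis and vertical below 0.06 rad and angle between the x axis of blue_tier and the x axis of stand, either way round below 0.17 rad and linear speed of blue_tier below 0.02 m/s); the robot touches nothing.
It fails at once if the grey tier is moved by more than 25 mm (distance of grey_tier from where it was at the start of the episode above 0.025 m).
It fails at once if the blue tier is dropped onto the stand (faster than 0.7 m/s over it, out of the gripper; a fall of about 25 mm) (horizontal distance between blue_tier and stand below 0.04 m and contact force between the fingers and blue_tier below 0.01 N and linear speed of blue_tier above 0.7 m/s).
It also fails if it takes over 40 s, if anything falls off the work surface, if the arm or the gripper's body presses on something with over 40 N, if the wrist force passes 120 N, or if a joint passes its speed limit or range.

### The arm

A 6-joint arm with a two-finger parallel gripper is mounted at the origin on a cart in front of the work surface, level with it; the furniture and walls round the work are solid. World frame = base frame: x ahead of the robot, y to its left, z up, the work surface at z = 0. Lengths are in mm, angles in rad, forces in N, time in s.
With the tool pointing down it reaches from about 275 to 1000 mm from the base axis. Payload 8.4 kg.
Tool frame: the origin (TCP) lies at the very end of the fingers, on their centre line; the grasp point (between the pads) lies 19 mm behind it; z points along the fingers, x is the direction in which the jaws open and shut, and the axes are right-handed (so a half turn about z gives the same grasp; the last joint's range is limited). The gripper opens to 85 mm and grips with 20 to 120 N. Pads are 22 mm wide; open, the fingers measure 114 mm over their backs; the gripper's body (76 mm by 85 mm) begins 54 mm behind the grasp point. The pads swing forward as they close: fully open they stand 13 mm farther back than shut.
Start: joints at [1.108, 0.353, 1.633, -0, 1.155, -0.002], TCP at [277.914, 559.814, 231.281] pointing down, gripper open.
Joint ranges: [-2.63, 2.63], [-0.92, 2.1], [0.06, 2.66], [-1.3, 4.44], [0, 2.69], [-3.02, 3.02]. Speed limits (rad/s): [2.22, 2.22, 2.79, 3.14, 3.14, 3.14].

### API

Orientations are given as [roll, pitch, yaw] about the fixed x, y, z axes, in that order (R = Rz(yaw) Ry(pitch) Rx(roll)).
In Python, from rig import r gives the robot as it stands. The module is installed in compiled form; this text tells all that it offers.
- The arm moves only by the tool apply_moves, never from a script. Its argument "targets" is a list that holds one entry, the list of rows, each a list of 7 numbers: the gripper's target within -1 to 1 (fully open at 1, half-way at 0, shut at -1), then the shift along the tool's x, y, z in cm, then the turn, a rotation vector about the tool's x, y, z in degrees. A call has 1 to 8 rows; each row is the pose to reach, as a shift and turn from the pose measured when the call began, along the tool's axes at that moment; what a row does not reach only later rows make up. A row lasts 1/10 s, in which the tool goes at most 50 mm and 8.59 degrees, less where a joint would pass 70% of its speed; a pose out of reach is approached as far as the arm can. A call with a gripper value outside its range is refused whole. The fingers move at their own pace and stop on an object; "newtons" is the grip in N (left out, the last holds). Time passes only in rows, so rows that repeat a pose let the fingers close. It gives the time, the measured TCP pose, the force and the opening at its end, in the units of the state.
- r.sense(): the state, without advancing time (a new reading comes with each control period).
- r.grab_frame(name): name is "side" or "top" or "wrist"; returns a dict with "pixels" (384x512x3 uint8, red, green, blue), "fov_y" (degrees; the focal length in pixels is half the picture's height over the tangent of half this angle, whatever the lens; pixels are square), "cx", "cy" (the principal point, pixels), "R" (3x3) and "t" (3): a world point X has camera coordinates R X + t; the wrist camera has in their place "mount" (4x4, takes a point from camera to tool coordinates, whose origin is the TCP and whose axes are the tool frame's). Camera axes: x right, y down, z forward; pixel columns grow to the right and rows downward; lengths in mm; the calibration is good to about 2 mm. A picture is of the moment at which its call begins: read the wrist's pose just before it. There is no depth.
- r.sign_off(): hands the job in, once; it reports no verdict.
The state is a dict: "clock": time; "qpos": joint angles; "qvel": joint speeds; "joint_efforts": joint torques, N m; "eef_pos": TCP position; "tcp_rot": TCP orientation; "contact_force": force on the tool from outside, world axes, zero at the start; "wrist_torque": the same for the moment, N m; "opening": opening from 0.0 (shut) to 1.0 (fully open).
Only numpy, scipy, OpenCV 4.12 (cv2) and the standard library are available. Lean on these libraries where they do the work, as an engineer would, in place of code of your own. Each camera call takes 0.05 s, during which the arm holds its last target. There are 200 camera calls.

## Working session

There is one attempt and no reset: what is moved stays moved. The work goes in short steps, Python scripts to look and compute and a tool call to move; the robot and the scene stay as the last step left them, time stands still between calls to the robot, and variables do not carry over. Pictures are saved under pics/ and viewed, about 8 in all and at most 12, crops included, and the job is handed in when it is done.

Besides the shell and the picture viewer there is one more tool, called after "Request:" in YAML: its name, and indented under it one key for each argument. apply_moves: Moves the arm, as the interface text tells. Its arguments: {"type":"object","properties":{"targets":{"type":"array"},"newtons":{"type":"number"}},"required":["targets"]}

```bash
mkdir -p pics; cat > h.py <<'E'
import numpy as np, cv2
from rig import r
def save(f,n): cv2.imwrite(n,f["pixels"][:,:,::-1])
def foc(f): return 192/np.tan(np.radians(f["fov_y"])/2)
def pose(f,s=None):
    if "R" in f: return np.array(f["R"]),np.array(f["t"]).ravel()
    from scipy.spatial.transform import Rotation as Ro
    s=s; T=np.eye(4); T[:3,:3]=Ro.from_euler('xyz',s["tcp_rot"]).as_matrix(); T[:3,3]=s["eef_pos"]
    M=np.linalg.inv(T@np.array(f["mount"])); return M[:3,:3],M[:3,3]
def ray(f,uv,z,s=None):
    R,t=pose(f,s); uv=np.atleast_2d(uv).astype(float); F=foc(f)
    d=np.c_[(uv[:,0]-f["cx"])/F,(uv[:,1]-f["cy"])/F,np.ones(len(uv))]@R
    c=-R.T@t; return c+d*((z-c[2])/d[:,2])[:,None]
def proj(f,X,s=None):
    R,t=pose(f,s); p=np.atleast_2d(X)@R.T+t; return p[:,:2]/p[:,2:]*foc(f)+[f["cx"],f["cy"]]
E
python3 - <<'E'
from h import *
s=r.sense(); print(s)
a=[]
for n in("top","side","wrist"):
    f=r.grab_frame(n); save(f,f"pics/{n}0.png"); print(n,{k:np.round(v,3).tolist() for k,v in f.items() if k!="pixels"}); 
    np.save(n+"0.npy",f,allow_pickle=True)
E
```

```text
{'clock': 0.0, 'qpos': array([ 1.10763170e+00,  3.53633618e-01,  1.63412528e+00, -1.53356431e-05,
        1.15514908e+00, -2.40141149e-03]), 'qvel': array([-0.00022077, -0.00026353,  0.00199677, -0.00040595,  0.00034681,
       -0.00071578]), 'joint_efforts': array([-4.62963126e-04, -6.05243111e+01, -3.42061365e+01, -9.31750105e-05,
        9.40108235e-03, -5.60659078e-05]), 'eef_pos': array([277.69781591, 559.41348247, 230.57452142]), 'tcp_rot': array([3.14158179e+00, 1.31535357e-03, 1.11003931e+00]), 'contact_force': array([-0.00770096, -0.89043995, -0.26446484]), 'wrist_torque': array([-0.00157389, -0.00980329, -0.03964768]), 'opening': 1.0021241646985715}
top {'fov_y': 49.63, 'cx': 256.812, 'cy': 185.142, 'R': [[0.005, -1.0, 0.03], [-0.993, -0.009, -0.114], [0.114, -0.029, -0.993]], 't': [45.96, 489.051, 869.886]}
side {'fov_y': 42.227, 'cx': 262.902, 'cy': 184.557, 'R': [[0.999, 0.04, -0.015], [0.023, -0.806, -0.591], [-0.036, 0.59, -0.807]], 't': [-485.968, 68.255, 1152.847]}
wrist {'fov_y': 71.577, 'cx': 257.944, 'cy': 193.656, 'mount': [[1.0, -0.001, -0.0, 0.736], [0.001, 0.966, 0.259, -66.537], [-0.0, -0.259, 0.966, -142.955], [0.0, 0.0, 0.0, 1.0]]}
```

View pics/top0.png

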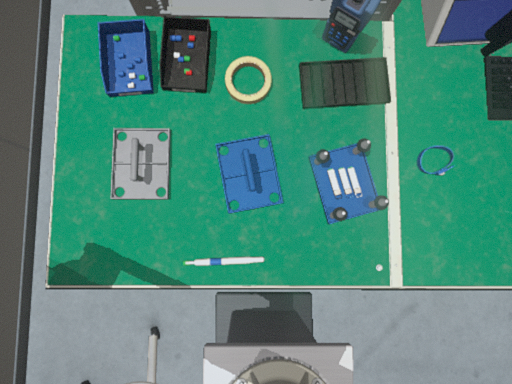

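View pics/side0.png

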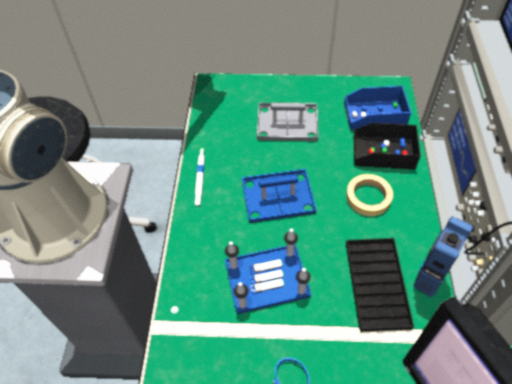

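Top view: the blue tier is near (250,174), the stand near (347,182) and the grey tier near (140,163). The side view agrees. Next I'll measure with masks.

```bash
cat > m.py <<'E'
from h import *
out=[]
for n,bt,bs in(("top",(210,130,292,218),(300,130,396,226)),("side",(236,160,324,228),(216,222,320,318))):
    f=np.load(n+"0.npy",allow_pickle=True).item(); im=f["pixels"]; hsv=cv2.cvtColor(im,cv2.COLOR_RGB2HSV)
    blue=cv2.inRange(hsv,(100,110,40),(125,255,255)); dark=((hsv[...,2]<100)&(hsv[...,1]<110)).astype(np.uint8)*255
    def box(m,b): 
        o=np.zeros_like(m); o[b[1]:b[3],b[0]:b[2]]=m[b[1]:b[3],b[0]:b[2]]; return o
    c=max(cv2.findContours(box(blue,bt),0,2)[0],key=cv2.contourArea)
    X=ray(f,c[:,0],16)[:,:2].astype(np.float32); print(n,"tier rect z16",cv2.minAreaRect(X))
    k,_,st,ce=cv2.connectedComponentsWithStats(box(dark,bs))
    for i in range(1,k):
        if st[i,4]>40: print("  dark",st[i].tolist(),ce[i].round(1),ray(f,ce[i],74).round(0))
    b=bs; crop=im[b[1]-4:b[3]+4,b[0]-4:b[2]+4]; out.append(cv2.resize(crop,(400,400),interpolation=cv2.INTER_CUBIC))
    hs=cv2.findContours(box(cv2.inRange(hsv,(45,100,40),(95,255,255)),bt),0,2)[0]
    for h in hs:
        if 8<cv2.contourArea(h)<200:
            m=h[:,0].mean(0); print("  hole",m.round(1),cv2.contourArea(h),ray(f,m,6).round(0))
cv2.imwrite("pics/crop.png",np.hstack(out)[:,:,::-1])
E
python3 m.py
```

```text
top tier rect z16 ((517.0087280273438, 67.13444519042969), (156.1123504638672, 121.41183471679688), 11.238207817077637)
  dark [357, 139, 14, 15, 91] [361.8 146.4] [[ 567. -168.   74.]]
  dark [316, 150, 14, 13, 86] [322.2 157. ] [[543. -84.  74.]]
  dark [374, 196, 14, 14, 79] [379.6 202.4] [[ 450. -202.   74.]]
  dark [332, 207, 15, 14, 99] [338.9 213.7] [[ 426. -117.   74.]]
side tier rect z16 ((518.8900756835938, 59.8150634765625), (154.0893096923828, 127.18569946289062), 11.301711082458496)
  dark [285, 234, 12, 11, 64] [290.4 239.7] [[548. -94.  74.]]
  dark [226, 246, 12, 12, 73] [231.9 252.6] [[ 430. -127.   74.]]
  dark [297, 272, 13, 13, 79] [302.7 278.6] [[ 572. -180.   74.]]
  dark [235, 286, 13, 13, 78] [241.  292.9] [[ 454. -214.   74.]]
```

View pics/crop.png

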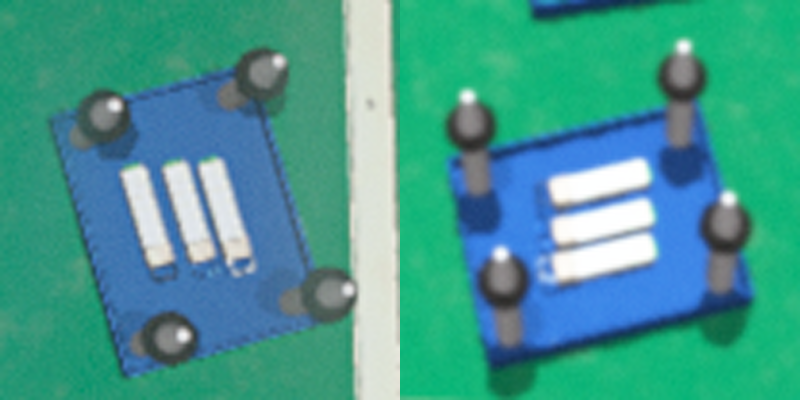

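The tier rectangle comes out at 156 x 121 mm as expected, centred near (517,67) with its x axis at 11.2°. The stand is near (497,-143) at about 16°. Moving above the tier for a wrist look.

Request:
apply_moves:
  targets:
    - [[1,-4.2,5.4,0,0,0,-4.7],[1,-8.4,10.8,0,0,0,-9.4],[1,-11.2,14.4,0,0,0,-12.5],[1,-14,18,0,0,0,-15.7],[1,-16.8,21.7,0,0,0,-18.8],[1,-19.6,25.3,0,0,0,-22],[1,-22.3,28.9,0,0,0,-25],[1,-25,32.5,0,0,0,-28.2]]

```text
clock: 0.95
eef_pos: [453.5, 198.3, 231.0]
tcp_rot: [-3.141, 0.001, 1.605]
contact_force: [0.8, 0.6, -0.2]
opening: 0.999
```

```bash
cat >> h.py <<'E'
def rel(x,y,z,yawdeg):
    from scipy.spatial.transform import Rotation as Ro
    s=r.sense(); T=Ro.from_euler('xyz',s["tcp_rot"]); G=Ro.from_euler('xyz',[180,0,yawdeg],degrees=True)
    print("at",s["eef_pos"].round(1),np.degrees(s["tcp_rot"]).round(2),"t",round(s["clock"],2))
    print("cm",(T.inv().apply(np.array([x,y,z])-s["eef_pos"])/10).round(2),"deg",(T.inv()*G).as_rotvec(degrees=True).round(2))
E
python3 - <<'E'
from h import *
rel(517,67,230,101.2)
fs=[np.load(n+"0.npy",allow_pickle=True).item() for n in("top","side")]
D=[[(361.8,146.4),(322.2,157.),(379.6,202.4),(338.9,213.7)],[(302.7,278.6),(290.4,239.7),(241,292.9),(231.9,252.6)]]
T=[]
for f,d in zip(fs,D):
    g=f["pixels"].min(2).astype(float); L=[]
    for u,v in d:
        u0,v0=int(u)-9,int(v)-13; p=g[v0:v0+22,u0:u0+18].copy()
        _,_,_,(a,b)=cv2.minMaxLoc(p); w=np.clip(p[max(b-2,0):b+3,max(a-2,0):a+3]-140,0,None); yy,xx=np.mgrid[max(b-2,0):max(b-2,0)+w.shape[0],max(a-2,0):max(a-2,0)+w.shape[1]]
        L.append((u0+(w*xx).sum()/w.sum(),v0+(w*yy).sum()/w.sum()))
    T.append(np.array(L)); print(np.round(L,1).tolist(), ray(f,L,104).round(1)[:,:2].tolist())
def tri(a,b):
    P=[foc(f)*0+np.array([[foc(f),0,f["cx"]],[0,foc(f),f["cy"]],[0,0,1]])@np.c_[pose(f)[0],pose(f)[1]] for f in fs]
    X=cv2.triangulatePoints(P[0],P[1],np.array(a,float).T,np.array(b,float).T); return (X[:3]/X[3]).T
print("tips",tri(*T).round(1).tolist(), "mean",tri(*T).mean(0)); print("collars",tri(*map(np.array,D)).round(1).tolist(),tri(*map(np.array,D)).mean(0))
E
```

```text
at [453.5 198.3 231. ] [-1.7998e+02  5.0000e-02  9.1930e+01] t 0.95
cm [-13.34   5.9    0.11] deg [-0.02  0.05 -9.27]
[[367.9, 141.5], [325.2, 153.0], [386.1, 200.9], [343.1, 212.8]] [[570.3, -171.8], [545.9, -85.0], [450.7, -205.1], [426.5, -118.7]]
[[303.4, 269.4], [290.9, 230.0], [239.8, 283.8], [230.5, 242.9]] [[572.1, -175.3], [547.8, -88.9], [452.9, -208.6], [428.8, -122.2]]
tips [[571.9, -173.1, 99.5], [547.5, -85.9, 98.9], [451.9, -206.6, 99.3], [427.6, -119.7, 99.3]] mean [ 499.74137099 -146.32293901   99.23879664]
collars [[571.8, -172.3, 57.4], [547.0, -86.7, 61.0], [452.1, -206.8, 58.5], [427.8, -120.2, 60.4]] [ 499.69437576 -146.516513     59.3341158 ]
```

The post tips triangulate to 124.6 x 90.5 mm spacing, which fits. That puts the stand at (500,-146.5), yaw 15.6°. Continuing to above the tier.

Request:
apply_moves:
  targets:
    - [[1,-4,1.8,0,0,0,-3],[1,-8,3.6,0,0,0,-6],[1,-11,4.8,0,0,0,-8],[1,-13.3,5.9,0.1,0,0,-9.3],[1,-13.3,5.9,0.1,0,0,-9.3],[1,-13.3,5.9,0.1,0,0,-9.3]]

```text
clock: 1.55
eef_pos: [516.7, 67.2, 229.9]
tcp_rot: [-3.14, 0.0, 1.765]
contact_force: [-0.2, -0.8, 0.3]
opening: 1.002
```

```bash
python3 - <<'E'
from h import *
s=r.sense(); f=r.grab_frame("wrist"); f["s"]=s; np.save("w1.npy",f,allow_pickle=True)
rel(517,67,230,101.2)
im=f["pixels"].copy(); hsv=cv2.cvtColor(im,cv2.COLOR_RGB2HSV); m=cv2.inRange(hsv,(100,110,30),(125,255,255))
c=max(cv2.findContours(m,0,2)[0],key=cv2.contourArea)
print(cv2.boundingRect(c)); print(cv2.minAreaRect(ray(f,c[:,0],16,s)[:,:2].astype(np.float32)))
from math import *
a=radians(11.2)
def W(p): x,y,z=p; return [517+x*cos(a)-y*sin(a),67+x*sin(a)+y*cos(a),z]
for p in proj(f,[W(q) for q in [(-45,-7,70),(45,-7,70),(45,7,70),(-45,7,70)]+[(sx*62,sy*45,6) for sx in(-1,1) for sy in(-1,1)]],s): cv2.circle(im,tuple(int(round(v)) for v in p),2,(255,255,0),-1)
cv2.imwrite("pics/w1.png",im[:,:,::-1])
E
```

```text
at [516.5  67.7 229.9] [-1.7993e+02  2.0000e-02  1.0119e+02] t 1.6
cm [-0.08  0.04 -0.01] deg [-0.07  0.02 -0.01]
(210, 114, 94, 113)
((517.6939086914062, 67.15115356445312), (153.94444274902344, 121.36233520507812), 11.21548843383789)
```

View pics/w1.png

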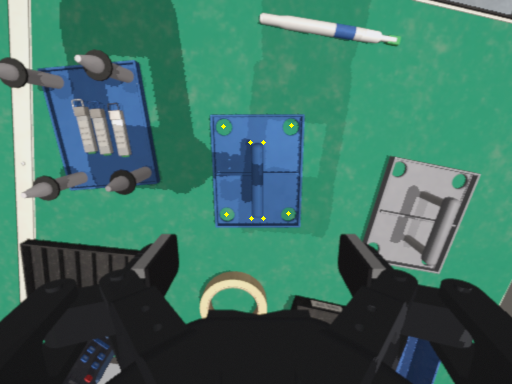

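The predicted holes at (223,127), (291,126), (226,214), (288,213) and the bar ends land on the real ones, so the tier pose is confirmed. Descending.

Request:
apply_moves:
  targets:
    - [[1,-0.05,0.1,4,0,0,0],[1,-0.05,0.1,8,0,0,0],[1,-0.05,0.1,12,0,0,0],[1,-0.05,0.1,15,0,0,0],[1,-0.05,0.1,17,0,0,0],[1,-0.05,0.1,18.3,0,0,0],[1,-0.05,0.1,18.7,0,0,0],[1,-0.05,0.1,18.7,0,0,0]]

```text
clock: 2.4
eef_pos: [517.4, 67.8, 43.0]
tcp_rot: [-3.14, 0.0, 1.767]
contact_force: [0.4, 0.6, 1.2]
opening: 0.999
```

Request:
apply_moves:
  targets:
    - [[-1,0,0,0,0,0,0],[-1,0,0,0,0,0,0],[-1,0,0,0,0,0,0],[-1,0,0,0,0,0,0],[-1,0,0,0,0,0,0],[-1,0,0,0,0,0,0],[-1,0,0,0,0,0,0],[-1,0,0,0,0,0,0]]
  newtons: 60

```text
clock: 3.2
eef_pos: [517.7, 67.8, 43.5]
tcp_rot: [-3.141, 0.0, 1.767]
contact_force: [-1.2, -1.5, 5.9]
opening: 0.148
```

Gripped: the opening of 0.148 is about 13 mm, close to the 14 mm bar. Lifting.

Request:
apply_moves:
  targets:
    - [[-1,0,0,-1,0,0,0],[-1,0,0,-3,0,0,0],[-1,0,0,-6,0,0,0],[-1,0,0,-9,0,0,0],[-1,0,0,-12,0,0,0],[-1,0,0,-14,0,0,0],[-1,0,0,-15,0,0,0],[-1,0,0,-15,0,0,0]]

```text
clock: 4.0
eef_pos: [518.3, 67.9, 194.7]
tcp_rot: [3.14, 0.001, 1.767]
contact_force: [-0.2, -0.2, -3.3]
opening: 0.154
```

```bash
python3 - <<'E'
from h import *
s=r.sense(); f=r.grab_frame("wrist"); f["s"]=s; np.save("w2.npy",f,allow_pickle=True); save(f,"pics/w2.png")
print(s["contact_force"],s["opening"],s["wrist_torque"])
rel(499.7,-146.4,193,105.6)
E
```

```text
[-0.24905483 -0.24046792 -3.26675251] 0.1541349464083988 [-0.02853629 -0.0030076  -0.01238721]
at [517.6  67.8 193.5] [-1.7998e+02  3.0000e-02  1.0122e+02] t 4.05
cm [-20.66  -5.92   0.06] deg [-0.02  0.03 -4.38]
```

View pics/w2.png

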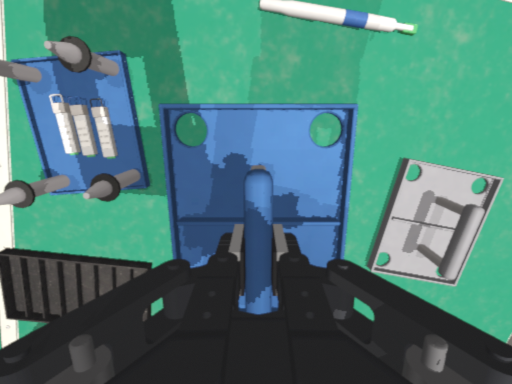

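The tier is held level with its front holes at (192,129) and (325,129). I'll measure the in-hand offset from these.

```bash
python3 - <<'E'
from h import *
f=np.load("w2.npy",allow_pickle=True).item(); hsv=cv2.cvtColor(f["pixels"],cv2.COLOR_RGB2HSV)
m=cv2.inRange(hsv,(45,60,20),(97,255,255)); M=np.array(f["mount"]); P=[]
for b in((172,108,214,152),(306,108,346,152)):
    o=np.zeros_like(m); o[b[1]:b[3],b[0]:b[2]]=m[b[1]:b[3],b[0]:b[2]]
    c=max(cv2.findContours(o,0,2)[0],key=cv2.contourArea); (u,v),ax,_=cv2.fitEllipse(c); print(u,v,ax)
    d=M[:3,:3]@np.array([(u-f["cx"])/foc(f),(v-f["cy"])/foc(f),1]); C=M[:3,3]; P.append(C+d*(40-C[2])/d[2])
P=np.array(P); print(P.round(1), P.mean(0).round(1), np.linalg.norm(P[1]-P[0]))
# stand tips seen by the wrist: predicted
print(proj(f,[[571.9,-173.1,104],[547.5,-85.9,104],[451.9,-206.6,104],[427.6,-119.7,104]],f["s"]).round(0).tolist())
E
```

```text
190.81967163085938 129.28985595703125 (30.046737670898438, 33.48839569091797)
325.27593994140625 129.34031677246094 (30.342348098754883, 33.43758010864258)
[[-43.6 -61.3  40. ]
 [ 46.2 -61.2  40. ]] [  1.3 -61.2  40. ] 89.81138262860232
[[-12.0, 203.0], [85.0, 196.0], [-66.0, 54.0], [45.0, 44.0]]
```

In-hand offset is about 1 mm, with hole spacing 89.8 mm as it should be. Moving over the stand.

Request:
apply_moves:
  targets:
    - [[-1,-2,-0.6,0,0,0,-0.4],[-1,-5,-1.4,0,0,0,-1],[-1,-9,-2.6,0,0,0,-2],[-1,-13,-3.7,0,0,0,-3],[-1,-16.5,-4.8,0,0,0,-3.7],[-1,-19,-5.5,0,0,0,-4.2],[-1,-20.3,-5.8,0,0,0,-4.4],[-1,-20.7,-5.9,0,0,0,-4.4]]

```text
clock: 4.85
eef_pos: [499.3, -147.6, 192.4]
tcp_rot: [-3.14, -0.001, 1.842]
contact_force: [0.2, 0.5, -2.8]
opening: 0.155
```

Request:
apply_moves:
  targets:
    - [[-1,0,0,1,0,0,0],[-1,0,0,2,0,0,0],[-1,0,0,2.8,0,0,0],[-1,0,0,3.3,0,0,0],[-1,0,0,3.3,0,0,0],[-1,0,0,3.3,0,0,0]]

```text
clock: 5.45
eef_pos: [499.3, -147.3, 159.4]
tcp_rot: [-3.139, -0.001, 1.842]
contact_force: [0.1, 0.4, -3.3]
opening: 0.154
```

```bash
python3 - <<'E'
from h import *
rel(499.7,-146.4,117,105.6)
s=r.sense(); f=r.grab_frame("wrist"); f["s"]=s; np.save("w3.npy",f,allow_pickle=True)
g=r.grab_frame("side"); g2=r.grab_frame("top")
a=cv2.resize(f["pixels"][80:190,140:380],(800,367),interpolation=cv2.INTER_CUBIC)
b=cv2.resize(g["pixels"][190:330,190:340],(246,230),interpolation=cv2.INTER_CUBIC)
b=cv2.resize(g["pixels"][190:310,190:340],(400,230)); c=cv2.resize(g2["pixels"][120:235,290:400],(400,230))
cv2.imwrite("pics/w3.png",np.vstack([a,np.hstack([b,c])])[:,:,::-1])
E
```

```text
at [ 499.3 -147.3  159.4] [-1.7988e+02 -4.0000e-02  1.0554e+02] t 5.45
cm [0.07 0.07 4.24] deg [-0.12 -0.04 -0.06]
```

View pics/w3.png

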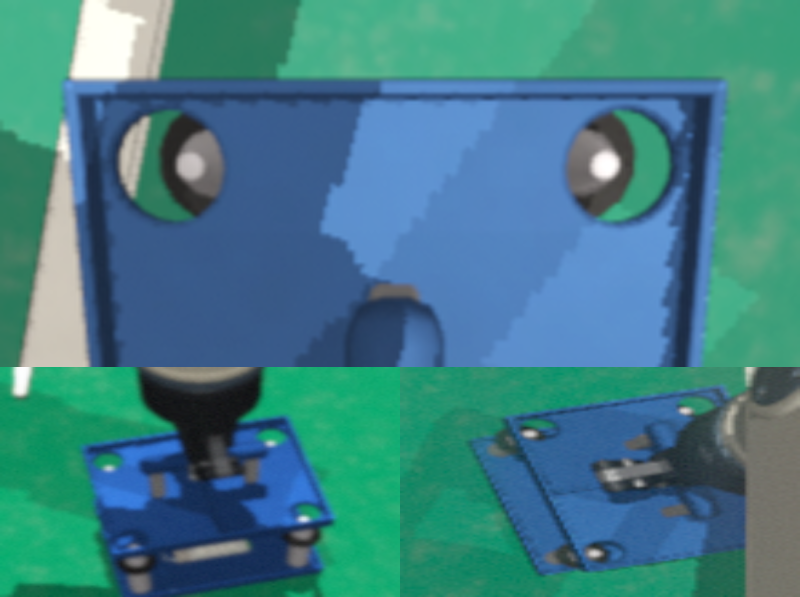

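Tips at (197,129.5) and (321.5,129) show inside their holes. Comparing the two in the tool frame:

```bash
python3 - <<'E'
from h import *
f=np.load("w3.npy",allow_pickle=True).item(); M=np.array(f["mount"])
def t(u,v,z):
    d=M[:3,:3]@np.array([(u-f["cx"])/foc(f),(v-f["cy"])/foc(f),1]); C=M[:3,3]; return (C+d*(z-C[2])/d[2]).round(1)
print("tips",t(197,129.5,55.4),t(321.5,129,55.4)); 
h=lambda u,v:t(140+u*.3,80+v*.3,40)
print("holes(img)",h(170,165),h(620,165))
E
```

```text
tips [-42.9 -60.7  55.4] [ 47.2 -60.9  55.4]
holes(img) [-43.5 -61.1  40. ] [ 46.7 -61.   40. ]
```

Tips and holes agree within 0.6 mm. Lowering gently.

Request:
apply_moves:
  targets:
    - [[-1,0.05,0.03,0.6,0,0,0],[-1,0.05,0.03,1.2,0,0,0],[-1,0.05,0.03,1.8,0,0,0],[-1,0.05,0.03,2.4,0,0,0],[-1,0.05,0.03,3,0,0,0],[-1,0.05,0.03,3.5,0,0,0],[-1,0.05,0.03,3.9,0,0,0],[-1,0.05,0.03,3.9,0,0,0]]

```text
clock: 6.4
eef_pos: [499.3, -146.9, 120.2]
tcp_rot: [-3.139, -0.001, 1.842]
contact_force: [-0.1, 0.8, -2.8]
opening: 0.15
```

Request:
apply_moves:
  targets:
    - [[-1,0,0,0.1,0,0,0],[-1,0,0,0.2,0,0,0],[-1,0,0,0.3,0,0,0],[-1,0,0,0.3,0,0,0]]

```text
clock: 6.8
eef_pos: [499.4, -146.9, 117.5]
tcp_rot: [-3.14, -0.001, 1.842]
contact_force: [-0.4, 0.6, 0.7]
opening: 0.153
```

Contact is starting: the weight is coming off at TCP 117.5, as predicted. A touch more, then release.

Request:
apply_moves:
  targets:
    - [[-1,0,0,0.05,0,0,0],[-1,0,0,0.1,0,0,0],[-1,0,0,0.1,0,0,0]]

```text
clock: 7.1
eef_pos: [499.4, -146.9, 117.5]
tcp_rot: [-3.14, -0.0, 1.842]
contact_force: [-4.8, 0.9, 10.4]
opening: 0.153
```

Request:
apply_moves:
  targets:
    - [[0.2,0,0,0,0,0,0],[1,0,0,0,0,0,0],[1,0,0,0,0,0,0],[1,0,0,0,0,0,0],[1,0,0,0,0,0,0],[1,0,0,0,0,0,0],[1,0,0,0,0,0,0],[1,0,0,0,0,0,0]]

```text
clock: 7.9
eef_pos: [499.4, -146.9, 117.5]
tcp_rot: [-3.14, -0.001, 1.842]
contact_force: [-0.9, -0.1, 0.2]
opening: 0.999
```

Request:
apply_moves:
  targets:
    - [[1,0,0,-1,0,0,0],[1,0,0,-3,0,0,0],[1,0,0,-6,0,0,0],[1,0,0,-9,0,0,0],[1,0,0,-12,0,0,0],[1,0,0,-14,0,0,0],[1,0,0,-14,0,0,0]]

```text
clock: 8.6
eef_pos: [501.4, -147.4, 261.2]
tcp_rot: [3.138, 0.003, 1.842]
contact_force: [-0.1, 0.0, -0.7]
opening: 1.001
```

```bash
python3 - <<'E'
from h import *
s=r.sense(); print(s["clock"],s["eef_pos"],s["opening"])
f=r.grab_frame("wrist"); g=r.grab_frame("side")
hsv=cv2.cvtColor(f["pixels"],cv2.COLOR_RGB2HSV); m=cv2.inRange(hsv,(100,110,30),(125,255,255))
c=max(cv2.findContours(m,0,2)[0],key=cv2.contourArea)
print(cv2.minAreaRect(ray(f,c[:,0],90,s)[:,:2].astype(np.float32)))
a=cv2.resize(f["pixels"],(448,336)); b=cv2.resize(g["pixels"][200:326,190:322],(352,336),interpolation=cv2.INTER_CUBIC)
cv2.imwrite("pics/end.png",np.hstack([a,b])[:,:,::-1])
E
```

```text
8.6 [ 501.37124263 -147.40107561  261.24867967] 1.0008645490421864
((499.3602294921875, -145.84921264648438), (153.70042419433594, 121.33880615234375), 15.445328712463379)
```

View pics/end.png

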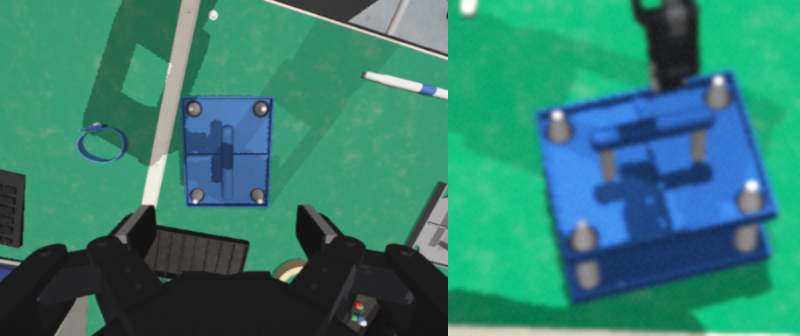

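The picture shows all four posts through their holes, at (193,108), (262,108), (196,196), (258,195), with the rim close to its known size when cast onto the seated height. Handing in.

```bash
python3 -c "
from rig import r
print(r.sign_off())"
```

```text
the job is handed in; nothing more can be done
None
```

I picked the blue tier up by its handle, lowered it over the four posts until the collars took its weight (about 10 N of contact), released it and backed off. I handed the job in at about 8.7 s; the sign-off gives no verdict.

What the last checks showed:
- **Position:** the tier's rim centre measured (499.4, -145.8) mm, against (499.7, -146.4) for the stand, so it is about 1 mm off.
- **Angle:** the tier's x axis is at 15.4°, against 15.6° for the stand.
- **Seating:** all four posts show through their holes in both the wrist and side views. At contact the gripper put the underside at about 74 mm. Cast onto the seated rim height, the rim measured 153.7 x 121.3 mm, about the same as the wrist camera read on the bench. I judged level from the pictures and did not measure it.
- **Release:** the gripper is fully open and about 140 mm above the handle, touching nothing.
- **Grey tier:** I kept clear of it, but did not measure its position again at the end.

One disagreement: triangulating the post tips gave a height of about 99 mm instead of 104 mm. Their spacing, 124.6 x 90.5 mm, fitted the given 124 x 90 mm.

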